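Hang a parts bin on a drop-flap peg

ROBOT

A 7-joint arm with a two-finger parallel gripper is mounted at the origin on the work surface. World frame = base frame: x ahead of the robot, y to its left, z up, the work surface at z = 0. Lengths are in mm, angles in rad, forces in N, time in s.
With the tool pointing down it reaches from about 350 to 900 mm from the base axis. Payload 8.1 kg.
Tool frame: the origin (TCP) lies on the centre line of the jaws, within the pads' length; the fingertips stand 8 mm ahead of it and the grasp point (between the pads) lies 11 mm behind it; z points along the fingers, y is the line along which they close (so a half turn about z gives the same grasp; the last joint's range is limited). The gripper opens to 92 mm and grips with 3 to 60 N. Pads are 19 mm wide; open, the fingers measure 130 mm over their backs; the gripper's body (75 mm by 190 mm) begins 47 mm behind the grasp point.
Start: joints at [-1.429, 0.434, 0.025, 1.573, -0.012, 1.134, -0.075], TCP at [151.503, 606.373, 234.742] pointing down, gripper open.
Joint ranges: [-2.62, 2.62], [-0.44, 2.09], [-1.27, 1.32], [0.08, 2.57], [-1.32, 4.46], [0.12, 2], [-2.74, 2.74]. Speed limits (rad/s): [2.22, 2.22, 3.01, 3.01, 3.14, 3.14, 3.14].

INTERFACE

Orientations are given as a rotation vector (axis times angle).
In Python, from bench import robot gives the robot as it stands. Calls block until the motion is done:
- robot.move_to(position, orientation): joint-space move of the TCP to a pose.
- robot.servo_line(position, v=150, orientation=None): straight line of the TCP; orientation=None keeps the orientation; v is the mean speed in mm/s.
- robot.set_joints(angles): joint-space move.
- robot.open_gripper() and robot.grasp(strength=None): open the fingers fully, or close them until they stop; strength is the grip in N (None keeps the last).
- robot.pause(seconds).
- robot.solve_ik(position, orientation): joint angles nearest the present ones, or None.
- robot.state(): the state.
- robot.camera(name): name is "scene" or "top" or "wrist"; returns the picture (400x640x3 uint8, red, green, blue); there is no depth.
- robot.camera_model(name): a dict with "camera_matrix" (3x3 intrinsics, pixels), "distortion" ([k1, k2, p1, p2, k3] as OpenCV has them; the pictures are not rectified), "view" (4x4, takes a point from world to camera coordinates). Camera axes: x right, y up, looking along -z (the intrinsics and any distortion apply to the point x, -y, -z); pixel columns grow to the right and rows downward; lengths in mm; the calibration is good to about 2 mm. A picture is of the moment at which its call begins: read the wrist's pose just before it. camera_model takes no time and is no camera call; for the wrist camera it gives the pose at the moment of the call.
A pose or a line that the arm cannot do raises robot.IKError and nothing moves.
- robot.finish_job(): hands the job in; it is judged then, once.
Trained networks look in the newest picture that a camera, given by its name, has taken for a name from the list of things; names that differ only in an ending like _2 or _b are one class to them, and where a whole thing is asked for, a point or a joint stands for the part that bears it (a point fixed in the world has none). Each returns a list of dicts, best first, with "score" (0 to 1); they miss things now and then, are a little off and sometimes report something else, mostly with a low value. They report only what shows in the picture. A call takes as long as a camera call.
- robot.trace(camera, name): "pixels" (400x640 bool, what is visible of it) and "pixel" ([column, row] in pixels, amid what is visible of it).
The state is a dict: "clock": time; "joint_positions": joint angles; "qvel": joint speeds; "tau": joint torques, N m; "position": TCP position; "tcp_rot": TCP orientation; "wrist_force": force on the tool from outside, world axes, zero at the start; "moment": the same for the moment, N m; "gripper_width": opening from 0.0 (shut) to 1.0 (fully open); "gripper_force": force on a finger pad.
Only numpy, scipy, OpenCV 4.12 (cv2) and the standard library are available. Lean on these libraries where they do the work, as an engineer would, in place of code of your own. Each camera call takes 0.05 s, during which the arm holds its last target. There are 200 camera calls.

TASK

Hang the blue parts bin by the eye of its steel hanger on the stand's peg: push it along the peg so that the hanger lifts the red flap and passes it, and the flap drops behind it. Then, still holding the bin, draw it back against the hanging flap with a light steady tug of about 8 N, held for half a second, to prove that the flap holds, and leave the bin hanging freely there. Never load the flap with more than 12 N or the stand with more than 20 N, and leave the other things where they lie.

Things in the scene. Friction and masses are not known exactly. Their poses are not given: they have to be found in the camera images.
- bin: The blue open plastic bin to hang, 0.16 to 0.26 kg, its weight nearly under its eye. Origin on its underside, straight below the eye. Own x runs from the grip to the hanger, z up. The box spans x -115 to +35, y -35 to +35, z 0 to 45 mm. At x = 0 stands a steel hanger plate, 8 mm thick (x), 32 mm wide (y), up to z = 113.5 mm; at x = -95 mm a yellow grip post.
- eye (a point): Centre of the eye in the bin's hanger: a square window 15 by 15 mm with its two upper corners bevelled by 5 mm at 45 degrees (so that it centres on the peg), through the plate along the bin's x, 96 mm above the bin's underside; 10 mm of plate above it.
- grip (a point): Place to grip on the bin's yellow upright post (18 mm wide in y, 26 mm long in x, up to 125 mm; nothing beside it above 45 mm): 95 mm in front (-x) of the eye, 108 mm above the underside. Pinch it from above across y, firmly (about 50 N), as the bin's weight lies some 95 mm behind it.
- stand: Peg stand, bolted down: dark base plate 190 by 150 by 12 mm, aluminium post 30 by 40 mm, 275 mm high. Origin at the table under the post's centre; own -x is the way the peg points, towards the robot. The level round steel peg, 10 mm diameter, axis at y = 0, z = 205 mm, runs from x = -15 to -108 mm. Above it a bracket arm (z 254 to 262 mm, cheeks down to 239) carries the flap.
- peg_tip (a point): The peg's free end, on its axis; its last 7 mm taper from 10 to 6 mm diameter.
- flap: Red gravity flap, about 50 g, 3 mm thick, 24 mm wide, hanging 32 mm down from its hinge. Origin on the hinge, 40 mm above the peg's axis, at x = -90 mm of the stand; own z up while it hangs, its lower edge then 8 mm above the peg's axis. It swings freely inwards, towards the post (to 1.2 rad, under 2 N); outwards only until its firm stop, set by hand, unmeasured, somewhere from 0 to 0.3 rad (0 to 8 mm at the hanger).
- caught (a point): Point on the peg's axis, at x = -85 mm of the stand: where the eye stands once the hanger is past the flap and just touches it; its stop may hold up to 8 mm further out. Going in, the flap drops only when the eye has gone some 25 mm further in than this point (x = -60 mm of the stand); 35 mm further in, the bin's rear wall meets the post.
- spare_bin: Grey open bin with yellow gear motors, 150 by 90 by 50 mm, no hanger (box from x -115 to +35 mm of its origin, on its underside). Leave alone.
- wheel_a: Small black tyre on a yellow hub, lying flat, 65 mm diameter, 26 mm thick; origin at the centre of its underside. Leave alone.
- wheel_b: As wheel_a. Leave alone.
- wheel_c: As wheel_a. Leave alone.
- meter: Orange hand multimeter lying face up, 140 by 75 by 30 mm, origin at the centre of its underside. Leave alone.
- battery_holder: Black holder with four round cells, 65 by 60 by 19 mm, origin at the centre of its underside. Leave alone.
- screwdriver: Screwdriver lying on the table, handle to its own -x. Leave alone.

How it is judged:
By the outcome, as a careful person would: the job done as asked, in the order asked, and still so for the second after the job is handed in, with the robot touching nothing.
It also fails if it takes over 64 s, if anything falls off the work surface, if the arm or the gripper's body presses on something with over 40 N, if the wrist force passes 120 N, or if a joint passes its speed limit or range.

## Working session

There is one attempt and no reset: what is moved stays moved. The work goes in short steps, each a Python script; the robot and the scene stay as the last script left them, time stands still between calls to the robot, and variables do not carry over. Pictures are saved under pics/ and viewed, at most 10 in all, crops included, and the job is handed in when it is done.

```bash
mkdir -p pics; ls
python3 - <<'E'
from bench import robot
import cv2,numpy as np
ims=[]
for c in ("scene","top"):
    im=robot.camera(c); ims.append(im); cv2.imwrite(f"pics/{c}0.png",im[:,:,::-1])
    m=robot.camera_model(c); print(c,np.round(m["camera_matrix"],1).tolist(),m["distortion"],np.round(m["view"],3).tolist())
    for n in ("bin","eye","grip","stand","peg_tip","flap"):
        print(c,n,[(round(d["score"],2),np.round(d["pixel"],1).tolist(),int(d["pixels"].sum())) for d in robot.trace(c,n)[:3]])
s=robot.state();print(s["clock"],s["position"],s["tcp_rot"],s["wrist_force"])
E
```

```text
pics
scene [[378.2, 0.0, 316.6], [0.0, 378.2, 199.2], [0.0, 0.0, 1.0]] [-0.01435543  0.          0.          0.          0.        ] [[-0.86, 0.511, 0.002, 516.941], [-0.368, -0.623, 0.69, 92.681], [0.354, 0.593, 0.723, -1551.574], [0.0, 0.0, 0.0, 1.0]]
scene bin [(0.68, [366.8, 277.3], 1478)]
scene eye [(0.66, [372.1, 281.9], 1460)]
scene grip [(0.87, [369.0, 281.3], 1428)]
scene stand [(0.62, [297.4, 235.3], 2728)]
scene peg_tip [(0.74, [297.9, 236.7], 2809)]
scene flap []
top [[408.3, 0.0, 319.9], [0.0, 408.3, 196.1], [0.0, 0.0, 1.0]] [-0.02479668  0.          0.          0.          0.        ] [[0.006, -1.0, -0.015, 5.67], [0.985, 0.003, 0.171, -582.123], [-0.171, -0.016, 0.985, -1232.018], [0.0, 0.0, 0.0, 1.0]]
top bin [(0.63, [243.1, 204.6], 1160)]
top eye [(0.85, [244.2, 202.2], 1211)]
top grip [(0.77, [241.4, 202.8], 1237)]
top stand [(0.93, [323.8, 173.4], 2880)]
top peg_tip [(0.63, [321.8, 175.9], 2880)]
top flap [(0.67, [281.0, 241.3], 356), (0.54, [365.7, 247.7], 339)]
0.7 [151.51282845 606.3894282  234.79702444] [3.83676529e-01 3.11805170e+00 2.14038759e-04] [-0.15766692  0.76560357  0.0907606 ]
```

View pics/scene0.png

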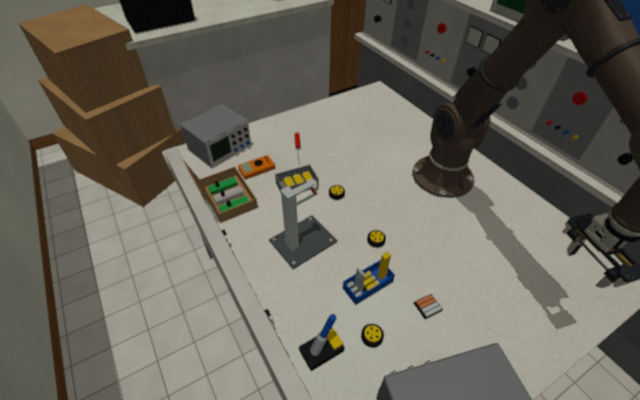

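View pics/top0.png

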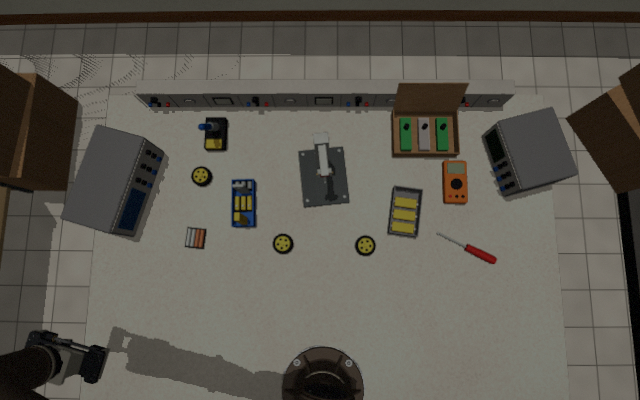

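Blue bin at top (243,203), with its grip towards the robot. Stand at (323,173), peg towards the robot and turned a few degrees. I'll do a silhouette fit for rough poses, then take closer wrist views.

```bash
cat > h.py <<'E'
from bench import robot
import cv2,numpy as np
from scipy.optimize import minimize
from scipy.spatial.transform import Rotation as Ro
def proj(P,m):
    P=np.atleast_2d(P).astype(float); V=np.array(m["view"]); C=P@V[:3,:3].T+V[:3,3]
    C=C*[1,-1,-1]
    return cv2.projectPoints(C.reshape(-1,1,3),np.zeros(3),np.zeros(3),np.array(m["camera_matrix"]),np.array(m["distortion"]))[0].reshape(-1,2)
def box(a,b): return np.array([[x,y,z] for x in(a[0],b[0]) for y in(a[1],b[1]) for z in(a[2],b[2])],float)
BIN=[box((-115,-35,0),(35,35,45)),box((-4,-16,0),(4,16,113.5)),box((-108,-9,0),(-82,9,125))]
def STAND(bx=0): return [box((bx-95,-75,0),(bx+95,75,12)),box((-15,-20,0),(15,20,275)),box((-108,-4.5,200.5),(-15,4.5,209.5)),box((-95,-12,254),(0,12,262))]
def place(P,p): # p=x,y,yaw,z
    c,s=np.cos(p[2]),np.sin(p[2]); z=p[3] if len(p)>3 else 0
    return P@np.array([[c,-s,0],[s,c,0],[0,0,1]]).T+[p[0],p[1],z]
def sil(boxes,p,m):
    im=np.zeros((400,640),np.uint8)
    for b in boxes:
        h=cv2.convexHull(proj(place(b,p),m).astype(np.float32))
        cv2.fillConvexPoly(im,np.round(h*16).astype(np.int32),255,cv2.LINE_AA,4)
    return im/255.
def fit(obs,p0,boxes,step=(15,15,.1)):
    # obs list of (mask,model); boxes(p) -> list
    def cost(p,s):
        return sum((( cv2.GaussianBlur(sil(boxes(p),p[:3],m),(0,0),s)-cv2.GaussianBlur(k.astype(float),(0,0),s))**2).sum()/k.sum() for k,m in obs)
    p=np.array(p0,float); st=np.array(step,float)
    for s in (6,1.5,.7):
        S=np.vstack([p]+[p+np.eye(len(p))[i]*st[i] for i in range(len(p))])
        r=minimize(cost,p,args=(s,),method="Nelder-Mead",options=dict(initial_simplex=S,maxiter=300,xatol=.02,fatol=1e-5)); p=r.x; st=st/3
    return p,r.fun
def look(cam,name):
    robot.camera(cam); m=robot.camera_model(cam); t=robot.trace(cam,name); return (t[0]["pixels"],m) if t else None
def down(yaw): return (Ro.from_euler("z",yaw)*Ro.from_matrix(np.diag([-1.,1,-1]))).as_rotvec()
def onz(px,m,z):
    K=np.array(m["camera_matrix"]);u=cv2.undistortPoints(np.array(px,float).reshape(1,1,2),K,np.array(m["distortion"])).ravel()
    V=np.array(m["view"]);d=V[:3,:3].T@[u[0],-u[1],-1];c=-V[:3,:3].T@V[:3,3]
    return c+d*(z-c[2])/d[2]
E
python3 - <<'E'
from h import *
mt=robot.camera_model("top")
b=onz((243,203),mt,25);s=onz((323,177),mt,10);print(b,s)
ob=[look(c,"bin") for c in("scene","top")];os_=[look(c,"stand") for c in("scene","top")]
print(fit([o for o in ob if o],[b[0]+40,b[1],0],lambda p:BIN))
print(fit([o for o in os_ if o],[s[0],s[1],.05,0],lambda p:STAND(p[3]),(15,15,.1,15)))
m=robot.camera_model("wrist");st=robot.state();R=Ro.from_rotvec(st["tcp_rot"]).as_matrix();V=m["view"]
c=-V[:3,:3].T@V[:3,3];print("cam in tool",R.T@(c-st["position"]),"look",R.T@(-V[2,:3]),"right",R.T@V[0,:3],m["camera_matrix"][0][0])
E
```

```text
[563.11273607 255.07716663  25.        ] [652.35559077  -0.86995257  10.        ]
(array([6.06642884e+02, 2.58212978e+02, 8.14217628e-02]), np.float64(0.07139272638569986))
(array([ 6.99462762e+02,  3.66625504e+00,  1.10834217e-01, -4.28512003e+01]), np.float64(0.07288311958721971))
cam in tool [ 8.52638701e+01 -1.25854420e-01 -1.48512907e+02] look [-3.10470366e-01 -8.32613781e-04  9.50582694e-01] right [6.40446314e-04 9.99999206e-01 1.08507416e-03] 335.79456424928975
```

Run:
```python
from h import *
robot.move_to([610,0,360],down(.1))
obs=[]
def shot(n,name):
    o=look("wrist",name)
    im=robot.camera("wrist"); 
    if o: obs.append(o); im=im.copy(); im[o[0]&~cv2.erode(o[0].astype(np.uint8),np.ones((3,3))).astype(bool)]=[255,0,255]
    cv2.imwrite(f"pics/{n}.png",im[:,:,::-1])
shot("w_stand","stand")
ps=fit(obs,[699,3.7,.11,-42],lambda p:STAND(p[3]),(5,5,.05,5)); print(ps)
m=robot.camera_model("wrist")
tip=place(np.array([[-108,0,205],[-15,0,205],[-90,12,245],[-90,-12,245]]),ps[0]);print("tip etc px",proj(tip,m).round(1).tolist())
t=robot.trace("wrist","flap");print([(d["score"],d["pixel"],d["pixels"].sum()) for d in t])
obs.clear()
robot.move_to([530,257,300],down(.08))
shot("w_bin1","bin"); print(fit(obs,[606,258,.08],lambda p:BIN,(5,5,.05)))
robot.move_to([580,257,330],down(.08))
shot("w_bin2","bin"); print(fit(obs,[606,258,.08],lambda p:BIN,(5,5,.05)))
print(robot.state()["clock"])
cv2.imwrite("pics/w.png",np.vstack([np.hstack([cv2.resize(cv2.imread(f"pics/{a}.png"),(400,250)) for a in("w_bin1","w_bin2")]),cv2.resize(cv2.imread("pics/w_stand.png")[:,:],(800,500))])[:600*2])
```

```text
(array([ 6.67035436e+02,  1.45450011e+00,  1.24201239e-01, -1.13482635e+01]), np.float64(0.05239476974191662))
tip etc px [[314.5, 133.3], [317.3, 226.8], [328.6, 160.3], [299.5, 160.9]]
[(0.56, [317.4, 194.9], np.int64(128))]
(array([6.04018753e+02, 2.57248768e+02, 3.57636130e-02]), np.float64(0.03443630402131515))
(array([6.03236961e+02, 2.57652672e+02, 3.43347823e-02]), np.float64(0.060285419483339805))
5.725
```

View pics/w_stand.png

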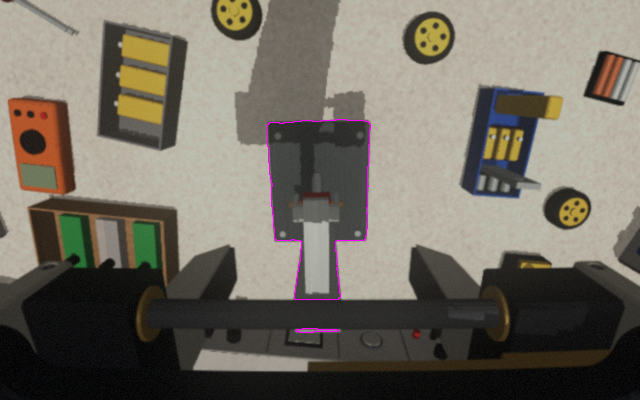

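View pics/w_bin1.png

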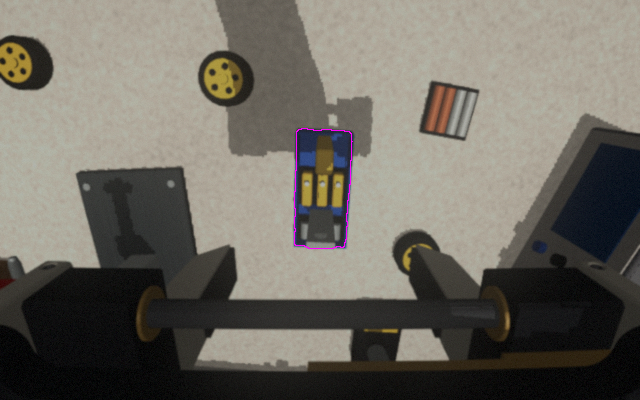

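The bin fit agrees with the picture. For the stand, the gripper hides the post, so that fit is biased. Base corners are about (267,122)…(366,241), peg tip about (316,177). I'll look again with the gripper turned half round, which is also the better view for threading.

Run:
```python
from h import *
for P in ([510,255,97],[510,255,300],[430,-10,206],[530,0,206],[570,0,360]):
    q=robot.solve_ik(P,down(.08+np.pi)); print(P,None if q is None else np.round(q,2).tolist())
robot.move_to([570,0,360],down(.1+np.pi))
m=robot.camera_model("wrist"); im=robot.camera("wrist"); cv2.imwrite("pics/w_stand2.png",im[:,:,::-1])
np.save("m2.npy",m,allow_pickle=True)
print(robot.state()["clock"],robot.state()["position"])
```

```text
[510, 255, 97] [-1.27, 0.78, 1.15, 1.92, -0.84, 1.03, -1.23]
[510, 255, 300] [-1.33, 0.47, 1.16, 1.67, -0.45, 1.3, -1.57]
[430, -10, 206] [-1.07, 0.24, 1.19, 2.12, -0.28, 0.95, -1.22]
[530, 0, 206] [-0.9, 0.51, 1.16, 1.9, -0.53, 1.09, -1.01]
[570, 0, 360] [-0.87, 0.42, 1.16, 1.56, -0.38, 1.42, -1.17]
7.9417 [5.70026248e+02 4.57580247e-01 3.59895771e+02]
```

View pics/w_stand2.png

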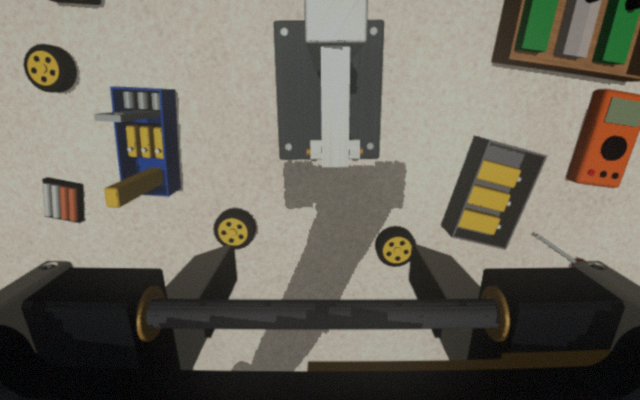

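```bash
cat > st.py <<'E'
from h import *
from scipy.optimize import least_squares
m2=np.load("m2.npy",allow_pickle=True).item()
V2=np.array(m2["view"]); T2=np.eye(4);T2[:3,:3]=Ro.from_rotvec(down(.1+np.pi)).as_matrix();T2[:3,3]=[570.03,.46,359.9]
CT=V2@T2 # tool->cam
T1=np.eye(4);T1[:3,:3]=Ro.from_rotvec(down(.1)).as_matrix();T1[:3,3]=[610,.2,360]
m1=dict(m2,view=CT@np.linalg.inv(T1))
E
python3 - <<'E'
from st import *
C=lambda bx:np.array([[bx-95,-75,12],[bx-95,75,12],[bx+95,75,12],[bx+95,-75,12]],float)
px1=np.array([[267,122],[370,121],[366,241],[275,241]]);px2=np.array([[380,158],[281,158],[275,21],[384,20]])
tip1=np.array([316,177])
def r(p):
    a=place(C(p[3]),p[:3]);t=place(np.array([[-108,0,205.]]),p[:3])
    return np.r_[(proj(a,m1)-px1).ravel(),(proj(a,m2)-px2).ravel(),(proj(t,m1)[0]-tip1)]
s=least_squares(r,[685,0,.1,-20],loss="soft_l1");print(s.x.round(3),r(s.x).round(1))
p=s.x
for n,m in(("w_stand",m1),("w_stand2",m2)):
    im=cv2.imread(f"pics/{n}.png");im=cv2.resize(im,None,fx=3,fy=3,interpolation=cv2.INTER_CUBIC)
    for b in STAND(p[3])[1:3]:
        for q in proj(place(b,p[:3]),m): cv2.circle(im,tuple(np.round(q*3+1).astype(int)),2,(0,255,0),-1)
    cv2.imwrite(f"pics/{n}_o.png",im[450:750,750:1150] if n=="w_stand" else im[0:500,750:1150])
a=cv2.imread("pics/w_stand_o.png");b=cv2.imread("pics/w_stand2_o.png");a=cv2.copyMakeBorder(a,0,200,0,0,cv2.BORDER_CONSTANT)
cv2.imwrite("pics/o.png",np.hstack([a,b]))
E
```

```text
[ 7.07195e+02  5.41700e+00  1.13000e-01 -4.99090e+01] [-0.9 -0.8 -0.1 -0.9  0.1 -0.3 -1.7  0.6 -0.4  0.2 -1.9  1.3 -2.5 -2.1
  0.8 -2.3 -0.   0. ]
```

View pics/o.png

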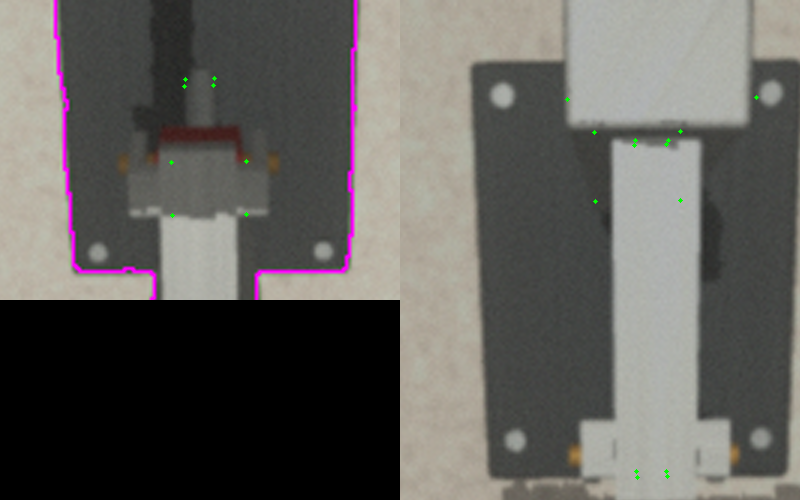

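Run:
```python
from st import *
C=lambda bx:np.array([[bx-95,-75,12],[bx-95,75,12],[bx+95,75,12],[bx+95,-75,12]],float)
px1=np.array([[267,122],[369.5,121],[366,241],[275,241]]);px2=np.array([[380,158],[279.5,158.5],[275,21],[384,20]])
def r(p,w=1):
    a=place(C(p[3]),p[:3]);t=place(np.array([[-108,0,205.],[-90,0,245],[-15,20,275],[-15,-20,275]]),p[:3])
    return np.r_[((proj(a,m1)-px1)).ravel(),((proj(a,m2)-px2)).ravel(),(proj(t[:2],m1)-[[316.7,174],[316,204.3]]).ravel(),(proj(t[1:],m2)-[[335,151.7],[305.7,42],[366.7,42]]).ravel()]
s=least_squares(r,[685,0,.1,-20],loss="soft_l1");print(s.x.round(3),r(s.x).round(1))
print(place(np.array([[-108,0,205.]]),s.x[:3]))
```

```text
[ 7.01779e+02  5.06400e+00  1.12000e-01 -4.45340e+01] [-0.7 -0.9  0.6 -0.9  0.2 -0.3 -1.5  0.5 -0.6  0.3 -0.6  0.8 -2.6 -2.1
  0.7 -2.2 -0.5 -2.7 -0.3 -1.  -0.3 -0.8 -0.7 -0.1  1.  -0.6]
[[594.45537243  -7.00541563 205.        ]]
```

```bash
python3 - <<'E'
from h import *
B=[603.5,257.5,.035]; S=[701,4.7,.112]
g=place(np.array([[-95,0,97.]]),B)[0]; o=down(B[2]+np.pi)
robot.move_to(g+[0,0,110],o); robot.servo_line(g,v=100)
robot.grasp(50); s=robot.state(); print(s["clock"],s["gripper_width"]*92,s["gripper_force"],np.round(s["wrist_force"],1))
robot.servo_line(g+[0,0,110],v=120)
t=place(np.array([[-130-95,0,206.]]),S)[0]
robot.move_to(t,down(S[2]+np.pi)); robot.pause(.4)
s=robot.state(); print(s["clock"],s["position"],t,np.round(s["wrist_force"],2),np.round(s["moment"],2),s["gripper_width"]*92)
cv2.imwrite("pics/carry.png",robot.camera("wrist")[:,:,::-1]);np.save("m3.npy",robot.camera_model("wrist"),allow_pickle=True)
cv2.imwrite("pics/carry_s.png",robot.camera("scene")[:,:,::-1])
m=robot.camera_model("wrist")
print(proj(place(np.array([[-108,0,205.],[-100,5,205],[-100,-5,205]]),S),m).round(1).tolist(), proj(place(np.array([[-134,16,222.5],[-134,-16,222.5]]),S),m).round(1).tolist())
E
python3 -c "
import cv2
a=cv2.imread('pics/carry.png');b=cv2.imread('pics/carry_s.png')
cv2.imwrite('pics/carry2.png',cv2.vconcat([cv2.resize(a[0:200,160:480],(800,500),interpolation=3)]))"
```

```text
11.4833 17.88183216443203 49.99489903450012 [-0.5  0.2  1. ]
14.025 [477.54363403 -20.02960014 205.95502751] [477.40972544 -20.44734823 206.        ] [ 0.07 -0.6  -1.72] [-0.14  0.39 -0.  ] 17.904539009367067
[[322.9, 9.4], [310.2, -12.8], [335.6, -12.8]] [[279.7, 75.6], [366.1, 75.7]]
```

View pics/carry2.png

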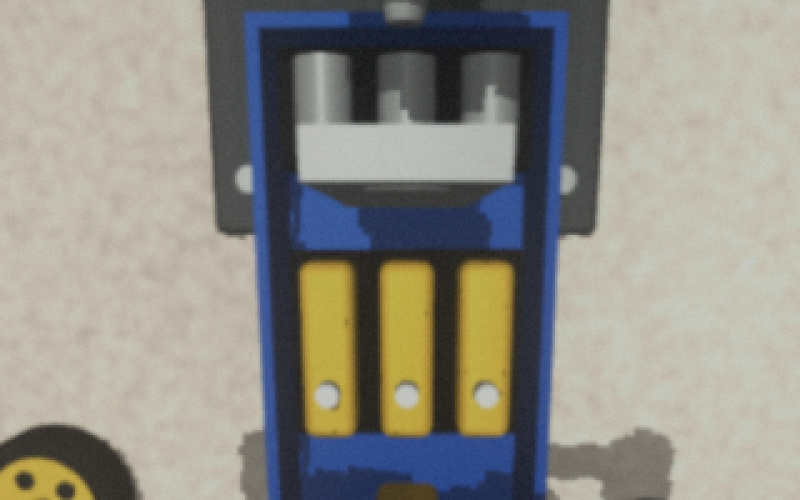

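Peg tip shows at about (321.6, 9) against the predicted (322.9, 9.4). The hanger edge runs from 279 to 366, centre 322.6. So the peg lies about 0.5 mm more to +y than my model. Correcting that and inserting with force feedback.

```bash
cat > ins.py <<'E'
from h import *
S=[700.9,5.2,.112]; U=np.array([[np.cos(S[2]),np.sin(S[2]),0],[-np.sin(S[2]),np.cos(S[2]),0],[0,0,1]])
def tcp(ex,dy=0,dz=0): return place(np.array([[ex-95,dy,206.+dz]]),S)[0]
def force(): return U@np.array(robot.state()["wrist_force"])
E
python3 - <<'E'
from ins import *
robot.servo_line(tcp(-130),v=40,orientation=down(S[2]+np.pi)); robot.pause(.3)
f0=np.mean([force() for _ in range(3)],0); np.save("f0.npy",f0); print(f0.round(2))
dy=dz=0
for ex in list(np.arange(-118,-55,4))+[-55.5]:
    robot.servo_line(tcp(ex,dy,dz),v=25); f=force()-f0
    print(ex,f.round(1),round(dy,2),round(dz,2))
    if abs(f[0])>6 or np.abs(f).max()>9: print("stop");break
    if abs(f[1])>1.2: dy+=.15*f[1]
    if abs(f[2])>1.2: dz+=.15*f[2]
np.save("d.npy",[ex,dy,dz]); s=robot.state();print(s["clock"],s["position"],tcp(ex,dy,dz))
E
```

```text
[ 0.12  0.12 -2.01]
-118 [-0.2 -0.8 -0.9] 0 0
-114 [-0.8  0.8 -0. ] 0 0
-110 [ 0.2 -0.2  0.7] 0 0
-106 [-0.5  0.4 -0.1] 0 0
-102 [-1.  -0.1 -0.9] 0 0
-98 [-0.1  0.2  0. ] 0 0
-94 [ 0.1 -0.2 -0.2] 0 0
-90 [ 0.7 -0.6 -0. ] 0 0
-86 [ 0.5 -0.6 -0.3] 0 0
-82 [-0.6 -0.3 -0.2] 0 0
-78 [-0.3  0.4 -0.8] 0 0
-74 [-0.4 -0.7 -0.7] 0 0
-70 [ 1.  -0.4 -1.4] 0 0
-66 [ 0.7  0.2 -1.8] 0 -0.21
-62 [-0.7 -0.7  0.1] 0 -0.47
-58 [-0.7 -0.9  0. ] 0 -0.47
-55.5 [ 0.3 -0.9 -0.5] 0 -0.47
20.1833 [551.49033126 -11.59765828 205.51669602] [551.34294968 -11.62078182 205.525983  ]
```

```bash
cat > pull.py <<'E'
from ins import *
f0=np.load("f0.npy"); ex,dy,dz=np.load("d.npy")
def F(n=6):
    a=[]
    for _ in range(n): robot.pause(.02); a.append(force()-f0)
    return np.mean(a,0)
E
python3 - <<'E'
from pull import *
robot.servo_line(tcp(-79,dy,dz),v=30); ex=-79
fx=F(); print(fx.round(2))
while ex>-97:
    ex-= 1 if fx[0]<1.5 else (.4 if fx[0]<4 else .2)
    robot.servo_line(tcp(ex,dy,dz),v=8); fx=F(4); print(round(ex,2),fx.round(1))
    if fx[0]>7.3: break
    if robot.state()["clock"]>45: break
if fx[0]>7:
    for _ in range(8): robot.pause(.1); print((force()-f0).round(1),end=" ")
np.save("d.npy",[ex,dy,dz]); print(robot.state()["clock"])
E
```

```text
[ 0.02 -0.54 -0.2 ]
-80 [-0.2 -0.5  0. ]
-81 [ 0.3 -0.4 -0.8]
-82 [ 0.1 -0.  -0.2]
-83 [-0.3 -0.2  0. ]
-84 [ 0.1 -0.2  0.2]
-85 [-0.2 -0.2 -0.1]
-86 [-0.   0.3 -0. ]
-87 [ 0.  -0.3 -0.1]
-88 [-0.3 -0.2  0.2]
-89 [-0.1 -0.2 -0.4]
-90 [-0.1 -0.  -0.2]
-91 [ 0.  -0.5 -0.7]
-92 [ 3.3 -0.2 -1.6]
-92.4 [ 5.7 -0.2 -2.4]
-92.6 [ 6.7 -0.5 -3.1]
-92.8 [ 6.9 -0.7 -3.6]
-93.0 [ 8.3 -0.3 -4.5]
[ 8.3 -1.2 -3.7] [ 8.2 -0.4 -4.1] [ 8.8 -0.4 -4.4] [ 7.9 -1.  -3.4] [ 7.7 -0.9 -4.1] [ 7.9 -0.1 -4.8] [ 7.9 -0.3 -5.2] [ 8.   0.2 -4.2] 27.725
```

The flap held about 8 N for 0.8 s. Next I back off, lower until the peg carries the bin, and release.

Run:
```python
from pull import *
ex=-83; robot.servo_line(tcp(ex,dy,dz),v=15); robot.pause(.2); f=F(); print(f.round(2))
while dz>-6 and f[2]<1.9:
    dz-=.4; robot.servo_line(tcp(ex,dy,dz),v=8); f=F(); print(round(dz,2),f.round(2))
robot.open_gripper(); robot.pause(.3); print(F().round(1),robot.state()["clock"])
robot.servo_line(tcp(ex,dy,dz+90),v=80); robot.servo_line(tcp(ex-80,dy,dz+110),v=150); robot.pause(.5)
print(robot.state()["clock"])
im=robot.camera("scene");w=robot.camera("wrist")
a=cv2.resize(im[150:280,240:400],(800,650),interpolation=3)[:, :]
cv2.imwrite("pics/end.png",np.hstack([cv2.resize(a,(400,325)),cv2.resize(w,(400,325))])[:,:,::-1])
```

```text
[ 0.02 -0.22 -0.25]
-0.87 [ 0.33  0.2  -0.38]
-1.27 [ 0.14 -0.38  0.03]
-1.67 [ 0.14  0.24 -0.28]
-2.07 [0.03 0.16 1.14]
-2.47 [-1.34  0.73  3.84]
[-0.2 -0.5  2.2] 32.2333
34.7083
```

View pics/end.png

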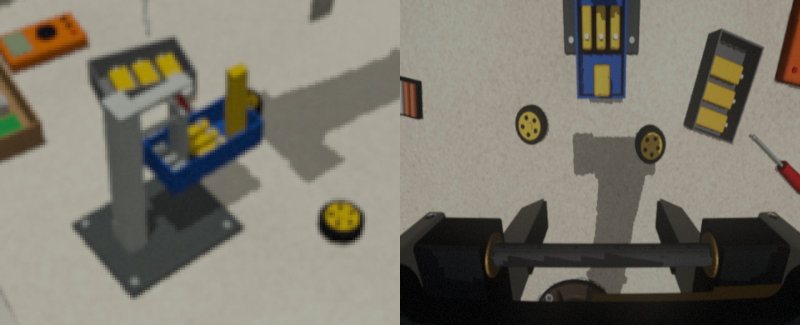

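The left half shows the bin hanging level on the peg, with the red flap (about (183,103)) on the robot side of the hanger. The right half shows the gripper clear of everything.

```bash
python3 -c "
from bench import robot
robot.pause(.5);print(robot.finish_job())"
```

```text
the job is handed in; nothing more can be done
None
```

The bin is hanging freely on the peg behind the flap; the flap held a tug of about 8 N for 0.8 s, and I handed the job in at about 35 s.

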